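Swipe-test a touch slider

TASK

Switch the touch-slider unit on by pressing down the raised half of its rocker switch, then try out the slider: run your fingertips along the arc of copper pads from the narrowest to the widest, lightly touching or almost touching the middle of every pad in turn and staying down between them. Only touch: do not pick up or carry anything, press hard on the board, shove the unit or disturb the things lying on and around it, and leave the unit switched on.

Things in the scene. Friction and masses are not known exactly. Their poses are not given: they have to be found in the camera images.
- unit: touch-slider unit: a flat grey case 210 mm (x) by 240 mm (y), top 44 mm above the bench, loose on four rubber feet (about 0.9 kg, can be shoved). On top: a green board with an arc of five flat copper pads and, near the front edge (-x), a black rocker switch. Origin: on the bench under the case, 5 mm in +x of the middle of its outline; z up, +x away from the front edge, +y to its left
- board: green sensor board with the pads, fixed on the unit, 145 mm (x) by 216 mm (y), 2 mm thick, upper face 46 mm above the bench; touch it only lightly. Origin: middle of its underside, axes as the unit's. It carries a pin header 5 x 25 mm, 9 mm high with pins to 12 mm, near its front edge left of the middle; its other fixed parts are under 4 mm high
- rocker (a joint): black rocker power switch on the unit's top near the front edge, right of the middle: a cap 33 mm long (unit's y), 22 mm wide, hinged at mid-length, a shallow V of two facets. Rad: 0 to 0.06 = off, the -y half stands up, its end about 7 mm above the level half; 0.40 = fully on, the -y half level. Moves when the raised half is pressed straight down with about 4 N; stays where it is left
- rocker_press (a point): the point to press, on the raised half of the rocker: on the cap's upper surface 12 mm from its hinge, midway across its width; it rides with the cap, from about 53 mm above the bench (off) down to 48 mm (on)
- pad1 (a point): middle of the narrowest (first) copper pad of the arc, on the board's upper face, 46 mm above the bench: a flat patch 8 mm across the arc (at its middle) and 35 mm along it; z up. The pads lie on an arc of 85 mm radius that bulges away from the unit's front edge, 40 mm from middle to middle, and widen steadily from the unit's left end (8 mm) to its right end (28 mm)
- pad2 (a point): middle of the second copper pad of the arc, on the board's upper face, 46 mm above the bench: a flat patch 13 mm across the arc (at its middle) and 35 mm along it; z up
- pad3 (a point): middle of the third copper pad of the arc, on the board's upper face, 46 mm above the bench: a flat patch 18 mm across the arc (at its middle) and 35 mm along it; z up
- pad4 (a point): middle of the fourth copper pad of the arc, on the board's upper face, 46 mm above the bench: a flat patch 23 mm across the arc (at its middle) and 35 mm along it; z up
- pad5 (a point): middle of the widest (last) copper pad of the arc, on the board's upper face, 46 mm above the bench: a flat patch 28 mm across the arc (at its middle) and 35 mm along it; z up
- capacitor: a can capacitor, upright cylinder 22 mm across and 32 mm tall, standing on the board inside the arc of pads; origin at its underside; to be left alone
- screwdriver: a screwdriver 190 mm long lying on the bench beside the unit's left side (+y of the unit); origin at its underside; to be left alone
- cutters: side cutters, about 140 mm long and 13 mm high, lying on the bench beside the unit's right side (-y of the unit); origin at its underside; to be left alone
- spool: a reel of solder standing on its flange behind the unit, 58 mm across, 42 mm tall; origin at its underside; to be left alone
- jar: a small jar with a screw cap behind the unit, 48 mm across, 58 mm tall; origin at its underside; to be left alone
- multimeter: a hand multimeter lying on the bench to the left, 150 x 76 mm, 44 mm high with its dial; origin at its underside; to be left alone
- glue_gun: a hot-glue gun lying on its side on the bench to the right, about 180 x 140 mm, 36 mm high; origin at its underside; to be left alone

How it is judged (in metres and radians):
On the way, in this order (a step that is already met when the one before it is completed fails the run):
1. the rocker switch is pressed over to on (value of joint rocker above 0.3 rad), for 0.2 s.
2. the fingertips pass over the narrowest (first) pad, at most 9 mm above it and within 13 mm of its middle (horizontal distance between the grasp point and pad1 below 0.013 m and z of the grasp point in the frame of pad1 between 0.008 and 0.028 m), for 0.04 s.
3. they go on low to the next pad (over the gap, at most 12 mm above the board) (horizontal distance between the grasp point and pad1 below 0.0255 m and horizontal distance between the grasp point and pad2 below 0.0255 m and z of the grasp point in the frame of pad1 between 0.008 and 0.031 m), for 0.02 s.
4. the fingertips pass over the second pad, at most 9 mm above it and within 13 mm of its middle (horizontal distance between the grasp point and pad2 below 0.013 m and z of the grasp point in the frame of pad2 between 0.008 and 0.028 m), for 0.04 s.
5. they go on low to the next pad (over the gap, at most 12 mm above the board) (horizontal distance between the grasp point and pad2 below 0.0255 m and horizontal distance between the grasp point and pad3 below 0.0255 m and z of the grasp point in the frame of pad2 between 0.008 and 0.031 m), for 0.02 s.
6. the fingertips pass over the third pad, at most 9 mm above it and within 13 mm of its middle (horizontal distance between the grasp point and pad3 below 0.013 m and z of the grasp point in the frame of pad3 between 0.008 and 0.028 m), for 0.04 s.
7. they go on low to the next pad (over the gap, at most 12 mm above the board) (horizontal distance between the grasp point and pad3 below 0.0255 m and horizontal distance between the grasp point and pad4 below 0.0255 m and z of the grasp point in the frame of pad3 between 0.008 and 0.031 m), for 0.02 s.
8. the fingertips pass over the fourth pad, at most 9 mm above it and within 13 mm of its middle (horizontal distance between the grasp point and pad4 below 0.013 m and z of the grasp point in the frame of pad4 between 0.008 and 0.028 m), for 0.04 s.
9. they go on low to the next pad (over the gap, at most 12 mm above the board) (horizontal distance between the grasp point and pad4 below 0.0255 m and horizontal distance between the grasp point and pad5 below 0.0255 m and z of the grasp point in the frame of pad4 between 0.008 and 0.031 m), for 0.02 s.
10. the fingertips pass over the widest (last) pad, at most 9 mm above it and within 13 mm of its middle (horizontal distance between the grasp point and pad5 below 0.013 m and z of the grasp point in the frame of pad5 between 0.008 and 0.028 m), for 0.04 s.
At the end, for the whole second after the job is handed in: Rocker on (0.30 rad or more of 0.40); then all five pads passed in order, narrowest to widest, staying low, within 13 mm of each middle and at most 9 mm above it; unit on its feet, at rest and within 20 mm of its start; capacitor upright, all other things within 20 mm of theirs (value of joint rocker above 0.3 rad and distance of each of unit, capacitor, screwdriver, cutters, spool, jar, multimeter, glue_gun from where it was at the start of the episode below 0.02 m and height (world z) of unit below 0.004 m and angle between unit's own z axis and vertical below 0.04 rad and linear speed of unit below 0.01 m/s and angle between capacitor's own z axis and vertical below 0.1 rad); the robot touches nothing.
It fails at once if the unit is lifted, tipped or shoved by more than 20 mm (distance of unit from where it was at the start of the episode above 0.02 m or height (world z) of unit above 0.006 m or angle between unit's own z axis and vertical above 0.06 rad).
It fails at once if the board is pressed with more than 25 N (contact force between the fingers and board above 25 N).
It fails at once if any of the things lying on or around the unit is moved or lifted by more than 20 mm (distance of any of capacitor, screwdriver, cutters, spool, jar, multimeter, glue_gun from where it was at the start of the episode above 0.02 m).
It fails at once if the capacitor is tipped (angle between capacitor's own z axis and vertical above 0.4 rad).
It also fails if it takes over 42 s, if anything falls off the work surface, if the arm or the gripper's body presses on something with over 40 N, if the wrist force passes 120 N, or if a joint passes its speed limit or range.

ROBOT

A 6-joint arm with a two-finger parallel gripper is mounted at the origin on the work surface. World frame = base frame: x ahead of the robot, y to its left, z up, the work surface at z = 0. Lengths are in mm, angles in rad, forces in N, time in s.
With the tool pointing down it reaches from about 300 to 750 mm from the base axis. Payload 8.5 kg.
Tool frame: the origin (TCP) lies between the finger pads; the fingertips stand 11 mm ahead of it and the grasp point (between the pads) lies 8 mm behind it; z points along the fingers, y is the direction in which the jaws open and shut (so a half turn about z gives the same grasp; the last joint's range is limited). The gripper opens to 85 mm and grips with 20 to 120 N. Pads are 22 mm wide; open, the fingers measure 114 mm over their backs; the gripper's body (76 mm by 85 mm) begins 54 mm behind the grasp point. The pads swing forward as they close: fully open they stand 13 mm farther back than shut.
Start: joints at [1.094, 0.381, 1.297, -0, 1.464, -0.215], TCP at [142.343, 531.243, 209.522] pointing down, gripper open.
Joint ranges: [-3.11, 3.11], [-0.89, 2.33], [0.22, 2.48], [-1.42, 4.56], [0.17, 2.85], [-2.88, 2.88]. Speed limits (rad/s): [2.39, 2.39, 3.14, 3.14, 3.14, 3.14].

INTERFACE

Orientations are given as a unit quaternion [x, y, z, w].
In Python, from cell import monitor, vision, order, models gives the robot as it stands.
- The arm moves only by the tool servo_tool, never from a script. Its argument "series" is a list that holds one entry, the list of rows, each a list of 6 numbers: the shift along the tool's x, y, z in cm, then the turn, a rotation vector about the tool's x, y, z in degrees. A call has 1 to 12 rows; each row is the pose to reach, as a shift and turn from the pose commanded when the call began, along the tool's axes at that moment; what a row does not reach only later rows make up. A row lasts 1/10 s, in which the tool goes at most 50 mm and 8.59 degrees, less where a joint would pass 70% of its speed; a pose out of reach is approached as far as the arm can. A call with a gripper value outside its range is refused whole. "claw" is the finger opening in cm, from 0 to 8.54, set as the call begins (left out, the last holds). The fingers move at their own pace and stop on an object; "force" is the grip in N (left out, the last holds). Time passes only in rows, so rows that repeat a pose let the fingers close. It gives the time, the measured TCP pose, the force and the opening at its end, in the units of the state.
- monitor.get_obs(): the state, without advancing time (a new reading comes with each control period).
- vision.get_image(name): name is "side" or "top"; returns the picture (480x640x3 uint8, red, green, blue); there is no depth.
- vision.camera_info(name): a dict with "fx", "fy", "cx", "cy" (pixels), "view" (4x4, takes a point from world to camera coordinates). Camera axes: x right, y down, z forward; pixel columns grow to the right and rows downward; lengths in mm; the calibration is good to about 2 mm. A picture is of the moment at which its call begins. camera_info takes no time and is no camera call.
- order.finish_job(): hands the job in, once; it reports no verdict.
Trained networks look in the newest picture that a camera, given by its name, has taken for a name from the list of things; names that differ only in an ending like _2 or _b are one class to them, and where a whole thing is asked for, a point or a joint stands for the part that bears it (a point fixed in the world has none). Each returns a list of dicts, best first, with "confidence" (0 to 1); they miss things now and then, are a little off and sometimes report something else, mostly with a low value. They report only what shows in the picture. A call takes as long as a camera call.
- models.regions_of(camera, label): "mask" (480x640 bool, what is visible of it) and "rect" ([left, top, width, height] in pixels, round what is visible of it).
The state is a dict: "time": time; "joint_positions": joint angles; "qvel": joint speeds; "joint_torque": joint torques, N m; "tool_pos": TCP position; "tcp_rot": TCP orientation; "force": force on the tool from outside, world axes, zero at the start; "ft_torque": the same for the moment, N m; "grip_width": finger opening in mm.
Only numpy, scipy, OpenCV 4.12 (cv2) and the standard library are available. Lean on these libraries where they do the work, as an engineer would, in place of code of your own. Each camera call takes 0.05 s, during which the arm holds its last target. There are 200 camera calls.

## Working session

There is one attempt and no reset: what is moved stays moved. The work goes in short steps, Python scripts to look and compute and a tool call to move; the robot and the scene stay as the last step left them, time stands still between calls to the robot, and variables do not carry over. Pictures are saved under pics/ and viewed, about 8 in all and at most 12, crops included, and the job is handed in when it is done.

Besides the shell and the picture viewer there is one more tool, called after "Request:" as name(argument=value, ...) on one line, values as JSON. servo_tool: Moves the arm, as the interface text tells. Its arguments: {"type":"object","properties":{"series":{"type":"array"},"claw":{"type":"number"},"force":{"type":"number"}},"required":["series"]}

```bash
mkdir -p pics
cat > h.py <<'E'
import numpy as np, cv2
from cell import monitor, vision, order, models
def ray(cam,u,v,z):
    c=vision.camera_info(cam); V=np.array(c["view"]); R=V[:3,:3]; t=V[:3,3]
    o=-R.T@t; d=R.T@np.array([(u-c["cx"])/c["fx"],(v-c["cy"])/c["fy"],1.])
    return o+d*(z-o[2])/d[2]
def proj(cam,p):
    c=vision.camera_info(cam); V=np.array(c["view"]); q=V[:3,:3]@np.asarray(p,float)+V[:3,3]
    return np.array([c["fx"]*q[0]/q[2]+c["cx"],c["fy"]*q[1]/q[2]+c["cy"]])
E
python3 - <<'E'
from h import *
print(monitor.get_obs())
for n in("top","side"):
    im=vision.get_image(n); cv2.imwrite(f"pics/{n}0.png",im[:,:,::-1])
    np.set_printoptions(suppress=True,precision=3);print(n,vision.camera_info(n))
    for l in("unit","board","rocker","pad1","capacitor"):
        for r in models.regions_of(n,l)[:2]:
            m=r["mask"].astype(np.uint8); v,u=np.nonzero(m)
            print(l,round(r["confidence"],2),r["rect"],u.mean().round(1),v.mean().round(1),len(u), cv2.minAreaRect(np.c_[u,v].astype(np.float32)))
E
```

```text
{'time': 0.0, 'joint_positions': array([ 1.09370404e+00,  3.81183104e-01,  1.29827923e+00,  2.90006961e-05,
        1.46357478e+00, -2.15312353e-01]), 'qvel': array([ 0.00026274,  0.00043678,  0.00142723, -0.00046145, -0.00035455,
       -0.00097991]), 'joint_torque': array([ 1.13163584e-03, -4.48454225e+01, -2.31283021e+01, -1.36572839e-04,
        4.67792837e-03, -5.14537106e-06]), 'tool_pos': array([142.18839127, 530.96652654, 208.91249177]), 'tcp_rot': array([ 1.30518064e-01,  9.91445668e-01, -6.74486010e-04, -2.58633055e-04]), 'force': array([ 0.22759773,  0.36687477, -0.92001964]), 'ft_torque': array([-0.046401  , -0.04903582,  0.03846684]), 'grip_width': 85.66620086588658}
top {'fx': 589.9063359415638, 'fy': 589.9063359415638, 'cx': 313.52179854686125, 'cy': 235.03103455339098, 'view': array([[   0.013,   -1.   ,    0.012,  -12.989],
       [  -0.985,   -0.015,   -0.173,  602.56 ],
       [   0.173,   -0.01 ,   -0.985, 1623.436],
       [   0.   ,    0.   ,    0.   ,    1.   ]])}
unit 0.89 [251.8, 194.0, 107.6, 100.7] 304.0 243.2 6066 ((303.9053955078125, 242.18435668945312), 
[... 1175 characters left out ...]
75), (38.93568420410156, 101.78748321533203), 78.92979431152344)
board 0.7 [254.6, 211.5, 114.6, 72.9] 314.2 245.6 4524 ((312.9000244140625, 244.30001831054688), (103.09025573730469, 51.22889709472656), 18.434947967529297)
rocker 0.59 [312.6, 277.0, 15.9, 11.7] 319.2 283.3 112 ((318.9189147949219, 283.48651123046875), (14.138313293457031, 8.548747062683105), 9.462322235107422)
pad1 0.76 [256.9, 210.6, 112.9, 72.0] 314.1 245.5 4506 ((312.6270751953125, 244.0921630859375), (102.75973510742188, 51.51836395263672), 18.853158950805664)
capacitor 0.18 [258.9, 211.8, 110.4, 66.9] 314.9 245.7 4368 ((313.54998779296875, 244.35000610351562), (101.82533264160156, 50.28021240234375), 18.434946060180664)
```

View pics/top0.png

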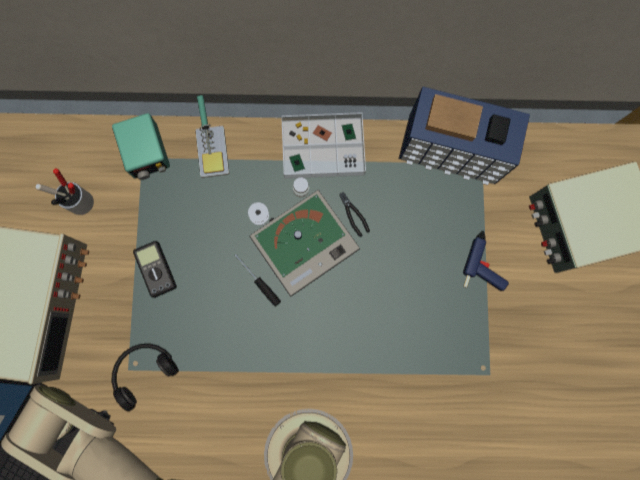

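View pics/side0.png

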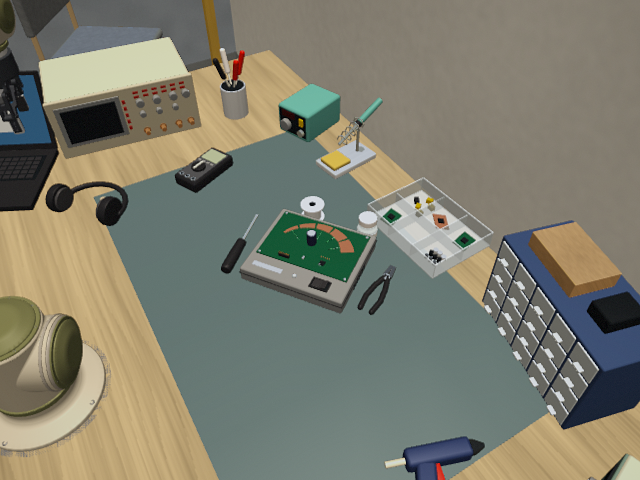

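Run:
```python
from h import *
np.set_printoptions(suppress=True,precision=1)
from scipy.optimize import least_squares
def fitc(P):
    f=lambda p:np.hypot(P[:,0]-p[0],P[:,1]-p[1])-85
    return least_squares(f,P.mean(0)-[30,-20],loss='soft_l1').x
for n in("top","side"):
    im=vision.get_image(n)
    for l,z in(("unit",44),("board",46),("rocker",50),("capacitor",46)):
        r=models.regions_of(n,l)
        if not r: continue
        m=r[0]["mask"].astype(np.uint8)
        if l in("unit",):  # rect corners at top plane
            pass
        v,u=np.nonzero(m); P=np.array([ray(n,a,b,z)[:2] for a,b in zip(u,v)],np.float32)
        print(n,l,cv2.minAreaRect(P),P.mean(0))
        if l=="board": bm=cv2.dilate(m,np.ones((3,3)))
    hsv=cv2.cvtColor(im,cv2.COLOR_RGB2HSV)
    c=((hsv[...,0]<16)&(hsv[...,1]>90)&(hsv[...,2]>110)&(bm>0)).astype(np.uint8)
    v,u=np.nonzero(c); P=np.array([ray(n,a,b,46)[:2] for a,b in zip(u,v)])
    ce=fitc(P); an=np.degrees(np.arctan2(*(P-ce).T[::-1])); rr=np.hypot(*(P-ce).T)
    print(n,"copper",len(u),"centre",ce,"ang",an.min(),an.max(),"r",np.percentile(rr,[2,50,98])); print(np.histogram(an,np.arange(-60,160,6)))
    x0,y0,s=(240,185,6) if n=="top" else (235,200,5)
    w,h=(130,98) if n=="top" else (150,118)
    cv2.imwrite(f"pics/{n}z.png",cv2.resize(im[y0:y0+h,x0:x0+w,::-1],None,fx=s,fy=s,interpolation=cv2.INTER_CUBIC))
```

```text
Traceback (most recent call last):
  File "h.py", line 4, in ray
    c=vision.camera_info(cam); V=np.array(c["view"]); R=V[:3,:3]; t=V[:3,3]
ValueError: time passes only in moves, steps and waits
```

```bash
cat > h.py <<'E'
import numpy as np, cv2
from cell import monitor, vision, order, models
C={n:vision.camera_info(n) for n in("top","side")}
def ray(cam,u,v,z):
    c=C[cam]; V=np.array(c["view"]); R=V[:3,:3]; t=V[:3,3]
    o=-R.T@t; d=R.T@np.array([(u-c["cx"])/c["fx"],(v-c["cy"])/c["fy"],1.])
    return o+d*(z-o[2])/d[2]
def proj(cam,p):
    c=C[cam]; V=np.array(c["view"]); q=V[:3,:3]@np.asarray(p,float)+V[:3,3]
    return np.array([c["fx"]*q[0]/q[2]+c["cx"],c["fy"]*q[1]/q[2]+c["cy"]])
E
python3 - <<'E'
from h import *
np.set_printoptions(suppress=True,precision=1)
from scipy.optimize import least_squares
def fitc(P):
    f=lambda p:np.hypot(P[:,0]-p[0],P[:,1]-p[1])-85
    return least_squares(f,P.mean(0)-[30,30],loss='soft_l1').x
for n in("top","side"):
    im=vision.get_image(n)
    for l,z in(("unit",44),("board",46),("rocker",50),("capacitor",46)):
        r=models.regions_of(n,l)
        if not r: continue
        m=r[0]["mask"].astype(np.uint8)
        v,u=np.nonzero(m); P=np.array([ray(n,a,b,z)[:2] for a,b in zip(u,v)],np.float32)
        print(n,l,cv2.minAreaRect(P),P.mean(0))
        if l=="board": bm=cv2.dilate(m,np.ones((3,3)))
    hsv=cv2.cvtColor(im,cv2.COLOR_RGB2HSV)
    c=((hsv[...,0]<16)&(hsv[...,1]>90)&(hsv[...,2]>110)&(bm>0)).astype(np.uint8)
    v,u=np.nonzero(c); P=np.array([ray(n,a,b,46)[:2] for a,b in zip(u,v)])
    ce=fitc(P); an=np.degrees(np.arctan2(*(P-ce).T[::-1])); rr=np.hypot(*(P-ce).T)
    print(n,"copper",len(u),"centre",ce,"ang",an.min(),an.max(),"r",np.percentile(rr,[2,50,98])); print(np.histogram(an,np.arange(-60,160,6))[0])
    x0,y0,s=(240,185,6) if n=="top" else (235,200,5)
    w,h=(130,98) if n=="top" else (150,118)
    cv2.imwrite(f"pics/{n}z.png",cv2.resize(im[y0:y0+h,x0:x0+w,::-1],None,fx=s,fy=s,interpolation=cv2.INTER_CUBIC))
E
```

```text
top unit ((583.7303466796875, 22.997787475585938), (219.8474578857422, 243.59959411621094), 35.41913986206055) [580.4  22. ]
top board ((602.9151000976562, 35.448387145996094), (144.8614959716797, 216.94839477539062), 36.288700103759766) [601.7  35.9]
top rocker ((668.0545043945312, -117.01319885253906), (137.543212890625, 43.94244384765625), 26.463972091674805) [ 664.1 -116.8]
top capacitor ((601.8373413085938, 35.547943115234375), (144.59938049316406, 216.4850616455078), 35.50654220581055) [601.   35.8]
top copper 332 centre [581.8  19.2] ang -30.33701612564304 99.74125570954354 r [73.7 85.  95.9]
[ 0  0  0  0  1 28 27 26 22 15 24 22 22  7 20 18 16 14  6 13 11 11  3  7
  9  6  4  0  0  0  0  0  0  0  0  0]
side unit ((579.487060546875, 9.870834350585938), (235.12155151367188, 248.03887939453125), 35.673309326171875) [575.2   1.2]
side board ((603.8521728515625, 33.717010498046875), (149.3482208251953, 217.66525268554688), 35.65998458862305) [603.7  29.2]
side rocker ((602.94482421875, 31.267227172851562), (147.14501953125, 218.1652374267578), 35.87907791137695) [602.1  26.8]
side copper 425 centre [582.8  18.4] ang -31.23101139179286 100.95717989000809 r [72.8 85.1 96.6]
[ 0  0  0  0  1 39 37 33 29 14 30 27 26 11 26 19 20 18  9 20 12 15  6  9
 10  8  6  0  0  0  0  0  0  0  0  0]
```

View pics/topz.png

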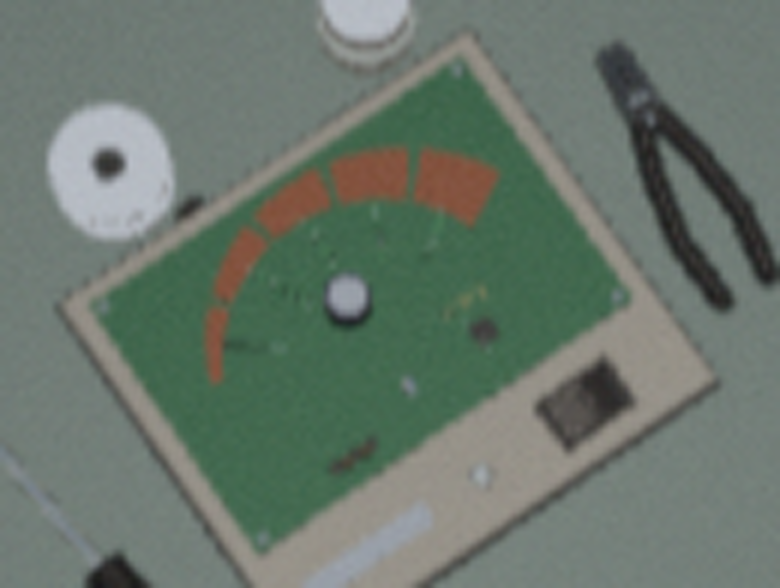

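View pics/sidez.png

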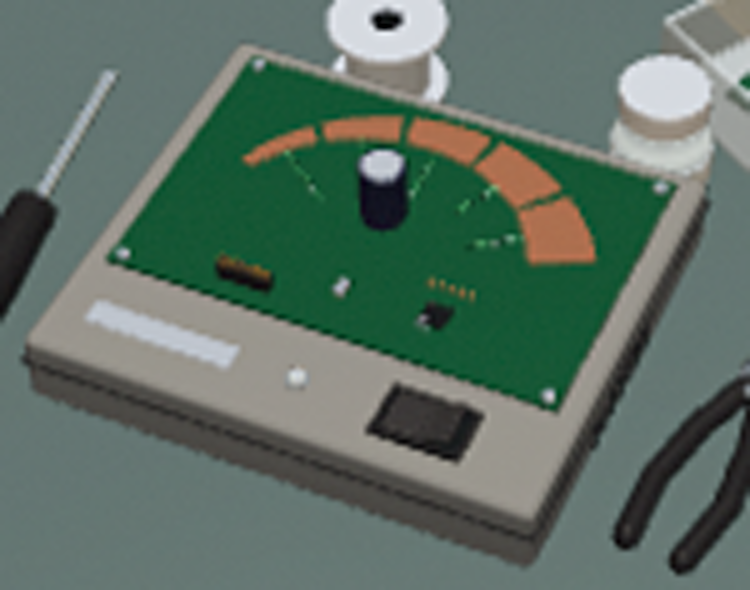

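```bash
cat >> h.py <<'E'
from scipy.spatial.transform import Rotation as Ro
def rel(targets):
    o=monitor.get_obs(); R=Ro.from_quat(o["tcp_rot"])
    np.set_printoptions(suppress=True,precision=2)
    print("t",round(o["time"],2),"pos",o["tool_pos"],"rot",R.as_matrix().round(3).tolist(),"F",o["force"],"w",o["grip_width"])
    for t in targets: print(t,"-> cm",R.inv().apply(np.array(t)-o["tool_pos"])/10)
E
python3 - <<'E'
from h import *
np.set_printoptions(suppress=True,precision=1)
ux=np.array([np.cos(np.radians(35.6)),np.sin(np.radians(35.6)),0]); uy=np.array([-ux[1],ux[0],0])
bc=np.array([602.9,34.6,0])
def u(p): return np.array([(p-bc)@ux,(p-bc)@uy])
for n,px in(("top",[(537,405),(605,357),(635,403),(570,450)]),("side",[(396,383),(483,410),(460,462),(367,430)])):
    s,x0,y0=(6,240,185) if n=="top" else (5,235,200)
    q=np.array([ray(n,x0+(a+.5)/s-.5,y0+(b+.5)/s-.5,46) for a,b in px]); c=q.mean(0); print(n,"rocker",q[:,:2].tolist(),c,"board-frame",u(c))
c=ray("top",298,234.6,78); print("cap",c,ray("side",235+382/5,200+163/5,78))
print("jar",ray("top",301,185.5,58),"spool",ray("top",258,213,42))
print("arc centre u",u(np.array([582.3,18.8,0])))
d=Ro.from_rotvec([0,0,39.4],degrees=True)
rel([(530,-60,150)])
E
```

```text
top rocker [[555.3718063843818, -49.15364748956527], [578.8617748182752, -81.2149368892557], [557.033389698119, -95.54473912753642], [534.1479657350854, -64.92889744614901]] [556.4 -72.7  46. ] board-frame [-100.3  -60.2]
side rocker [[557.4791111129264, -48.36892380453503], [581.4489047791415, -79.93208378962458], [558.8562730816075, -98.81266251919669], [534.2652518641682, -64.35620904218842]] [558.  -72.9  46. ] board-frame [-99.1 -61.3]
cap [598.8  39.4  78. ] [602.7  39.4  78. ]
jar [745.6  33.7  58. ] spool [666.3 156.1  42. ]
arc centre u [-25.9  -0.9]
t 1.2 pos [142.34 531.24 209.53] rot [[-0.966, 0.259, 0.0], [0.259, 0.966, 0.0], [-0.0, 0.0, -1.0]] F [ 0.46  0.05 -0.7 ] w 85.47453208887539
(530, -60, 150) -> cm [-52.75 -47.08   5.95]
```

Request:
servo_tool(series=[[[-4.7,-4.0,0.5,0,0,3.3],[-9.4,-8.1,1.0,0,0,6.6],[-14.2,-12.1,1.5,0,0,9.9],[-18.9,-16.1,2.0,0,0,13.1],[-23.6,-20.1,2.5,0,0,16.4],[-28.3,-24.2,3.0,0,0,19.7],[-33.0,-28.2,3.5,0,0,23.0],[-37.8,-32.2,4.0,0,0,26.3],[-42.5,-36.3,4.5,0,0,29.6],[-47.2,-40.3,5.0,0,0,32.8],[-51.9,-44.3,5.5,0,0,36.1],[-56.6,-48.4,6.0,0,0,39.4]]], claw=0, force=20)

```text
time: 2.4
tool_pos: [482.0, 36.3, 161.4]
tcp_rot: [0.458, 0.889, 0.0, 0.0]
force: [1.1, 0.7, -0.2]
grip_width: -0.4
```

Request:
servo_tool(series=[[[0,0,0,0,0,0],[0,0,0,0,0,0],[0,0,0,0,0,0]]])

```text
time: 2.7
tool_pos: [480.6, 39.1, 161.4]
tcp_rot: [0.457, 0.89, 0.0, -0.0]
force: [-0.3, -0.3, -0.2]
grip_width: 0.3
```

Run:
```python
from h import *
rel([(564.2,-82.6,120),(564.2,-82.6,75)])
```

```text
t 2.7 pos [480.58  39.06 161.42] rot [[-0.583, 0.813, -0.0], [0.813, 0.583, 0.0], [0.0, -0.0, -1.0]] F [-0.31 -0.33 -0.21] w 0.2514697605125271
(564.2, -82.6, 120) -> cm [-14.76  -0.3    4.14]
(564.2, -82.6, 75) -> cm [-14.76  -0.3    8.64]
```

Request:
servo_tool(series=[[[-4,-0.1,1.4,0,0,0],[-8,-0.2,2.8,0,0,0],[-12,-0.3,4.1,0,0,0],[-14.8,-0.3,4.1,0,0,0],[-14.8,-0.3,6.5,0,0,0],[-14.8,-0.3,8.6,0,0,0],[-14.8,-0.3,8.6,0,0,0],[-14.8,-0.3,8.6,0,0,0]]])

```text
time: 3.5
tool_pos: [564.9, -82.7, 76.1]
tcp_rot: [0.456, 0.89, 0.0, 0.0]
force: [0.3, 0.5, 1.1]
grip_width: 0.0
```

Run:
```python
from h import *
rel([(564.2,-82.6,65)])
im=vision.get_image("side"); x0,y0,w,h=235,180,150,118
a=cv2.resize(im[y0:y0+h,x0:x0+w,::-1],None,fx=5,fy=5,interpolation=cv2.INTER_CUBIC)
cv2.imwrite("pics/s2.png",a)
```

```text
t 3.5 pos [564.9  -82.71  76.15] rot [[-0.584, 0.812, 0.0], [0.812, 0.584, -0.0], [-0.0, 0.0, -1.0]] F [0.33 0.49 1.11] w 0.03611125822393729
(564.2, -82.6, 65) -> cm [ 0.05 -0.05  1.11]
```

View pics/s2.png

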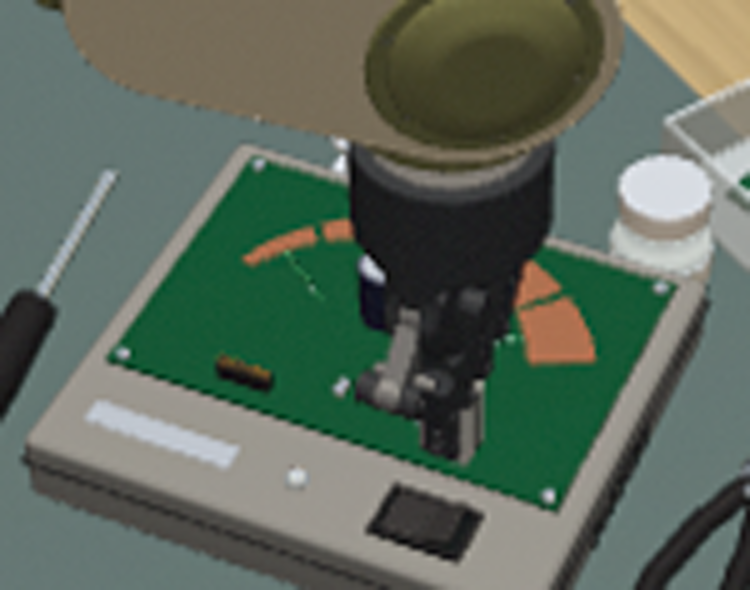

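Run:
```python
from h import *
for p in((564.9,-82.7,65),(564.9,-82.7,76),(564.9,-82.7,53),(564.9,-82.7,84)): print(p,(proj("side",p)-[235,180])*5)
im=vision.get_image("top"); x0,y0,w,h=290,205,100,75
a=cv2.resize(im[y0:y0+h,x0:x0+w,::-1],None,fx=7,fy=7,interpolation=cv2.INTER_CUBIC)
cv2.imwrite("pics/t2.png",a)
print((proj("top",(564.9,-82.7,65))-[x0,y0])*7)
```

```text
(564.9, -82.7, 65) [450.52090606 498.81902187]
(564.9, -82.7, 76) [450.50189427 481.53826134]
(564.9, -82.7, 53) [450.54134366 517.39577326]
(564.9, -82.7, 84) [450.48789756 468.81595602]
[359.11862162 300.52386068]
```

View pics/t2.png

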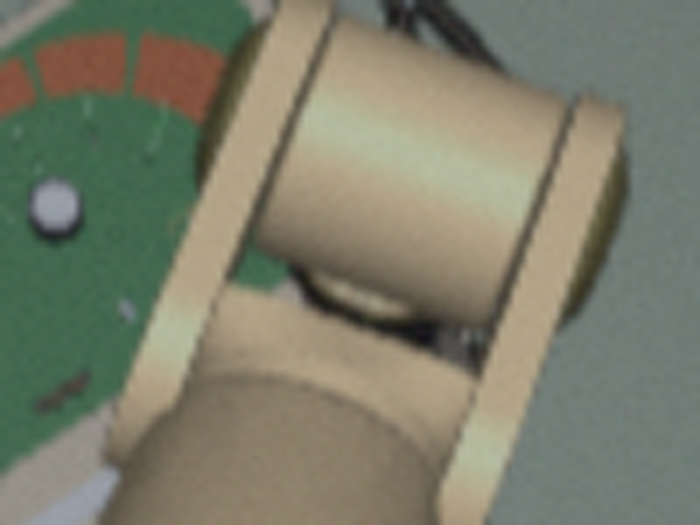

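Request:
servo_tool(series=[[[0,0,0.4,0,0,0],[0,0,0.8,0,0,0],[0,0,1.0,0,0,0],[0,0,1.1,0,0,0],[0,0,1.1,0,0,0]]])

```text
time: 4.1
tool_pos: [564.7, -83.7, 64.2]
tcp_rot: [0.457, 0.889, -0.0, -0.0]
force: [0.4, 0.8, 0.5]
grip_width: -0.0
```

Run:
```python
from h import *
rel([])
im=vision.get_image("side")
a=im[190:310,230:390,::-1]
cv2.imwrite("pics/s3.png",cv2.resize(a,None,fx=5,fy=5,interpolation=cv2.INTER_CUBIC))
print((proj("side",(564.9,-82.7,54))-[230,190])*5)
```

```text
t 4.1 pos [564.73 -83.72  64.2 ] rot [[-0.582, 0.813, -0.0], [0.813, 0.582, 0.0], [0.0, -0.0, -1.0]] F [0.37 0.76 0.5 ] w -0.03181396473522665
[475.54 465.86]
```

View pics/s3.png

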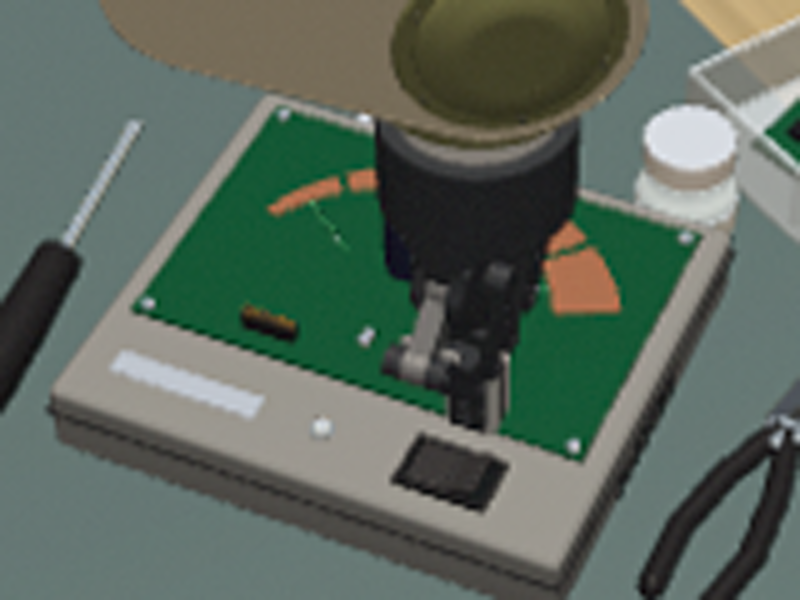

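Run:
```python
from h import *
for z in(209.5,198.5,211.5): print(proj("side",(142.3,531.2,z)),proj("top",(142.3,531.2,z)))
# jaw ends at start: tool y=(.259,.966)
for s in(-1,1): print(proj("side",(142.3+s*11,531.2+s*41,211.5)))
a=cv2.imread("pics/side0.png")[0:150,0:110]; b=cv2.imread("pics/s3.png")
cv2.imwrite("pics/st.png",cv2.resize(a,None,fx=5,fy=4,interpolation=cv2.INTER_CUBIC))
```

```text
[ 28.41614507 134.39308404] [ 91.92456113 406.71386536]
[ 30.28958609 138.38645606] [ 93.52890206 406.2029878 ]
[ 28.07296302 133.66156725] [ 91.63025942 406.80758119]
[ 26.19450574 144.29481219]
[ 29.8659986  123.51186268]
```

Request:
servo_tool(series=[[[0,0,0.1,0,0,0],[0,0,0.2,0,0,0],[0,0,0.3,0,0,0],[0,0,0.4,0,0,0],[0,0,0.4,0,0,0]]])

```text
time: 4.65
tool_pos: [564.7, -83.7, 60.2]
tcp_rot: [0.457, 0.889, -0.0, -0.0]
force: [0.3, 0.1, 0.7]
grip_width: -0.0
```

View pics/st.png

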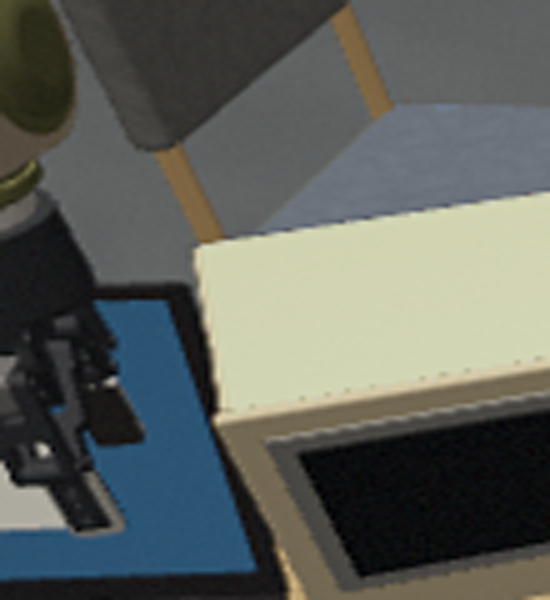

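Request:
servo_tool(series=[[[0,0,0.1,0,0,0],[0,0,0.2,0,0,0],[0,0,0.3,0,0,0],[0,0,0.4,0,0,0],[0,0,0.5,0,0,0],[0,0,0.5,0,0,0]]])

```text
time: 5.25
tool_pos: [564.7, -83.7, 55.2]
tcp_rot: [0.457, 0.889, -0.0, -0.0]
force: [0.1, 0.2, -0.4]
grip_width: -0.3
```

Request:
servo_tool(series=[[[0,0,0.1,0,0,0],[0,0,0.2,0,0,0],[0,0,0.3,0,0,0],[0,0,0.3,0,0,0]]])

```text
time: 5.65
tool_pos: [564.7, -83.7, 52.2]
tcp_rot: [0.457, 0.889, -0.0, -0.0]
force: [0.4, -0.2, 1.3]
grip_width: 0.1
```

Run:
```python
from h import *
rel([])
im=vision.get_image("side")
a=im[190:310,230:390,::-1]
cv2.imwrite("pics/s4.png",cv2.resize(a,None,fx=5,fy=5,interpolation=cv2.INTER_CUBIC))
```

```text
t 5.65 pos [564.73 -83.71  52.17] rot [[-0.582, 0.813, -0.0], [0.813, 0.582, 0.0], [0.0, -0.0, -1.0]] F [ 0.41 -0.21  1.34] w 0.08274435423398514
```

View pics/s4.png

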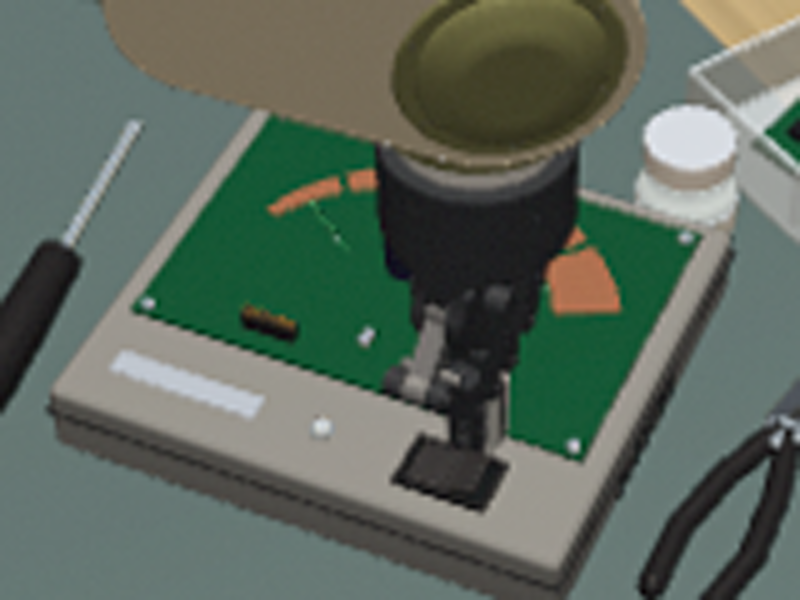

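Request:
servo_tool(series=[[[0,0,0.1,0,0,0],[0,0,0.2,0,0,0],[0,0,0.3,0,0,0],[0,0,0.4,0,0,0],[0,0,0.5,0,0,0],[0,0,0.5,0,0,0]]])

```text
time: 6.3
tool_pos: [564.7, -83.7, 47.2]
tcp_rot: [0.457, 0.889, -0.0, -0.0]
force: [-0.2, 0.2, -0.5]
grip_width: -0.1
```

Request:
servo_tool(series=[[[0,0,0.1,0,0,0],[0,0,0.2,0,0,0],[0,0,0.2,0,0,0]]])

```text
time: 6.6
tool_pos: [564.7, -83.7, 45.2]
tcp_rot: [0.457, 0.889, -0.0, -0.0]
force: [0.6, -0.3, 0.2]
grip_width: -0.0
```

Request:
servo_tool(series=[[[0,0,0.1,0,0,0],[0,0,0.2,0,0,0],[0,0,0.2,0,0,0]]])

```text
time: 6.9
tool_pos: [564.7, -83.7, 43.1]
tcp_rot: [0.457, 0.889, -0.0, -0.0]
force: [0.0, 0.5, 0.0]
grip_width: -0.3
```

Request:
servo_tool(series=[[[0,0,0.1,0,0,0],[0,0,0.2,0,0,0],[0,0,0.2,0,0,0]]])

```text
time: 7.2
tool_pos: [564.7, -83.7, 41.2]
tcp_rot: [0.457, 0.889, -0.0, -0.0]
force: [0.2, -0.6, -0.6]
grip_width: -0.2
```

Request:
servo_tool(series=[[[0,0,0.1,0,0,0],[0,0,0.1,0,0,0]]])

```text
time: 7.4
tool_pos: [564.7, -83.7, 40.2]
tcp_rot: [0.457, 0.889, -0.0, -0.0]
force: [-0.0, 0.3, -0.7]
grip_width: -0.4
```

Request:
servo_tool(series=[[[0,0,0.1,0,0,0],[0,0,0.1,0,0,0]]])

```text
time: 7.6
tool_pos: [564.7, -83.7, 39.2]
tcp_rot: [0.457, 0.889, -0.0, -0.0]
force: [-0.8, 0.1, 0.4]
grip_width: -0.2
```

Request:
servo_tool(series=[[[0,0,0.1,0,0,0],[0,0,0.1,0,0,0]]])

```text
time: 7.8
tool_pos: [564.8, -83.7, 38.2]
tcp_rot: [0.457, 0.889, -0.0, -0.0]
force: [-1.0, -0.4, 0.8]
grip_width: 0.1
```

Request:
servo_tool(series=[[[0,0,0.1,0,0,0],[0,0,0.1,0,0,0]]])

```text
time: 8.0
tool_pos: [564.7, -83.7, 37.2]
tcp_rot: [0.457, 0.889, -0.0, -0.0]
force: [1.2, 0.4, 0.9]
grip_width: -0.0
```

Run:
```python
from h import *
rel([])
im=vision.get_image("side")
a=im[235:310,285:385,::-1]
cv2.imwrite("pics/s5.png",cv2.resize(a,None,fx=8,fy=8,interpolation=cv2.INTER_CUBIC))
for z in(44,54,64): print(z,(proj("side",(564.7,-83.7,z))-[285,235])*8)
```

```text
t 8.0 pos [564.74 -83.71  37.2 ] rot [[-0.582, 0.813, -0.0], [0.813, 0.582, 0.0], [0.0, -0.0, -1.0]] F [1.17 0.36 0.85] w -0.04118087414562635
44 [322.2 412.7]
54 [322.18 388.24]
64 [322.16 363.48]
```

View pics/s5.png

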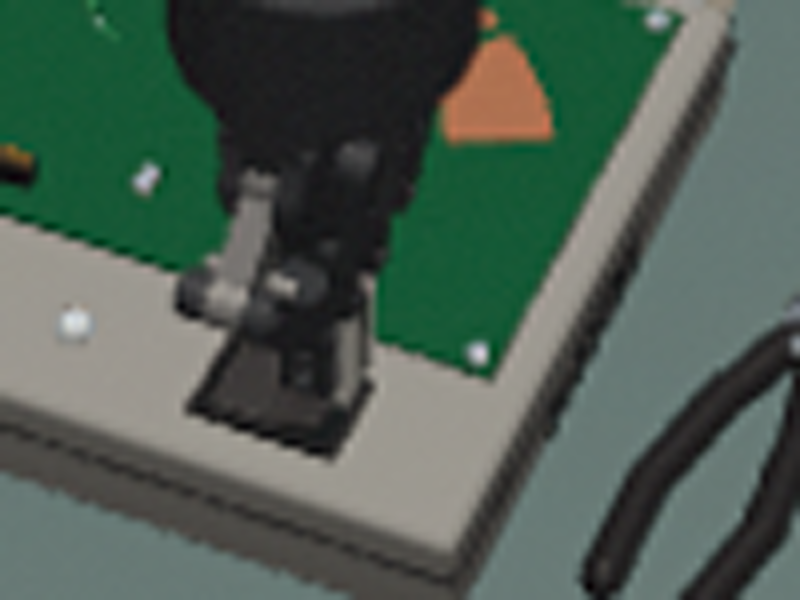

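Request:
servo_tool(series=[[[0,0,0.1,0,0,0],[0,0,0.1,0,0,0]]])

```text
time: 8.25
tool_pos: [564.7, -83.7, 36.2]
tcp_rot: [0.457, 0.889, -0.0, -0.0]
force: [-0.5, -0.5, -0.5]
grip_width: -0.2
```

Request:
servo_tool(series=[[[0,0,0.1,0,0,0],[0,0,0.1,0,0,0]]])

```text
time: 8.45
tool_pos: [564.7, -83.7, 35.2]
tcp_rot: [0.457, 0.889, -0.0, -0.0]
force: [0.4, -1.6, -0.1]
grip_width: -0.2
```

Request:
servo_tool(series=[[[0,0,0.1,0,0,0],[0,0,0.1,0,0,0]]])

```text
time: 8.65
tool_pos: [564.7, -83.7, 34.2]
tcp_rot: [0.457, 0.889, -0.0, -0.0]
force: [0.6, 1.0, -0.0]
grip_width: 0.3
```

Request:
servo_tool(series=[[[0,0,0.1,0,0,0],[0,0,0.1,0,0,0]]])

```text
time: 8.85
tool_pos: [564.7, -83.7, 33.2]
tcp_rot: [0.457, 0.889, -0.0, -0.0]
force: [0.5, 0.4, 0.8]
grip_width: 0.0
```

Request:
servo_tool(series=[[[0,0,0.1,0,0,0],[0,0,0.1,0,0,0]]])

```text
time: 9.05
tool_pos: [564.9, -83.7, 32.3]
tcp_rot: [0.457, 0.889, 0.0, 0.0]
force: [0.3, -0.8, 0.9]
grip_width: -0.2
```

Request:
servo_tool(series=[[[0,0,0.1,0,0,0],[0,0,0.1,0,0,0]]])

```text
time: 9.25
tool_pos: [565.0, -83.9, 31.5]
tcp_rot: [0.457, 0.889, -0.0, 0.0]
force: [0.3, 0.1, 2.6]
grip_width: 0.1
```

Request:
servo_tool(series=[[[0,0,0.1,0,0,0],[0,0,0.1,0,0,0]]])

```text
time: 9.45
tool_pos: [565.2, -84.1, 30.6]
tcp_rot: [0.457, 0.889, -0.0, 0.001]
force: [0.8, -1.5, 3.6]
grip_width: 0.2
```

Request:
servo_tool(series=[[[0,0,0.1,0,0,0],[0,0,0.1,0,0,0]]])

```text
time: 9.65
tool_pos: [565.1, -84.0, 29.4]
tcp_rot: [0.457, 0.889, 0.0, 0.0]
force: [1.9, -2.7, 3.9]
grip_width: 0.3
```

Request:
servo_tool(series=[[[0,0,0.1,0,0,0],[0,0,0.1,0,0,0]]])

```text
time: 9.85
tool_pos: [564.9, -83.7, 28.3]
tcp_rot: [0.457, 0.889, 0.0, 0.0]
force: [1.8, -1.3, 3.6]
grip_width: 0.2
```

Request:
servo_tool(series=[[[0,0,0.1,0,0,0],[0,0,0.2,0,0,0],[0,0,0.2,0,0,0]]])

```text
time: 10.15
tool_pos: [564.7, -83.6, 26.1]
tcp_rot: [0.457, 0.889, 0.0, -0.0]
force: [1.7, -1.0, 1.9]
grip_width: -0.2
```

Request:
servo_tool(series=[[[0,0,0.1,0,0,0],[0,0,0.1,0,0,0]]])

```text
time: 10.35
tool_pos: [564.8, -83.6, 26.0]
tcp_rot: [0.457, 0.889, 0.0, 0.0]
force: [-0.2, -1.0, 9.7]
grip_width: -0.3
```

Request:
servo_tool(series=[[[0,0,0.1,0,0,0],[0,0,0.1,0,0,0]]])

```text
time: 10.55
tool_pos: [564.9, -83.6, 25.9]
tcp_rot: [0.457, 0.889, 0.0, 0.0]
force: [-2.6, 0.7, 18.5]
grip_width: -0.1
```

Request:
servo_tool(series=[[[0,0,-0.5,0,0,0],[0,0,-3,0,0,0],[0,0,-6,0,0,0],[0,0,-8,0,0,0],[0,0,-8,0,0,0],[0,0,-8,0,0,0]]])

```text
time: 11.15
tool_pos: [564.1, -83.3, 103.5]
tcp_rot: [0.457, 0.889, -0.0, -0.001]
force: [-0.5, 0.1, -0.8]
grip_width: 0.2
```

Run:
```python
from h import *
rel([(582.3,103.8,104),(582.3,103.8,40),(582.3,103.8,28)])
im=vision.get_image("side")
a=im[200:315,230:390,::-1]
cv2.imwrite("pics/s6.png",cv2.resize(a,None,fx=5,fy=5,interpolation=cv2.INTER_CUBIC))
```

```text
t 11.15 pos [564.1  -83.29 103.53] rot [[-0.582, 0.813, -0.002], [0.813, 0.582, 0.001], [0.002, -0.001, -1.0]] F [-0.51  0.06 -0.83] w 0.19275053630996536
(582.3, 103.8, 104) -> cm [14.15 12.37 -0.03]
(582.3, 103.8, 40) -> cm [14.14 12.38  6.37]
(582.3, 103.8, 28) -> cm [14.14 12.38  7.57]
```

View pics/s6.png

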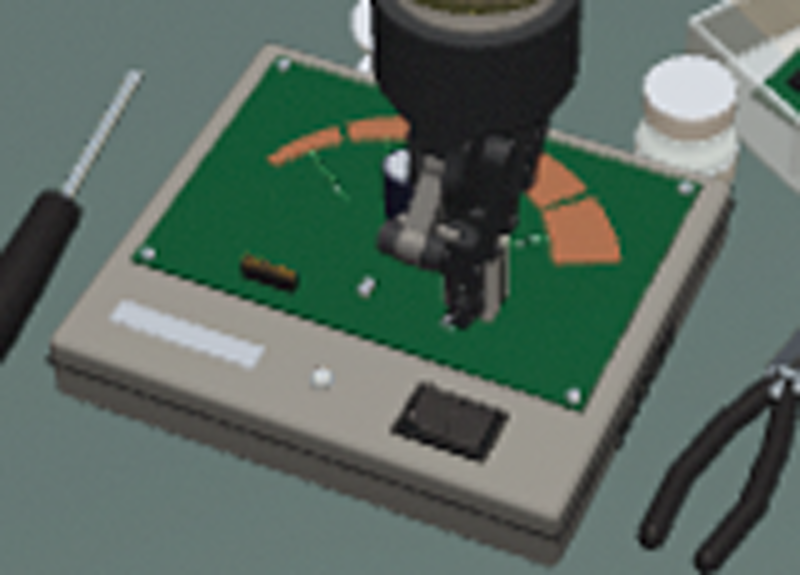

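Request:
servo_tool(series=[[[3.5,3.1,0,0,0,0],[7.1,6.2,0,0,0,0],[10.6,9.3,0,0,0,0],[14.2,12.4,0,0,0,0],[14.2,12.4,3,0,0,0],[14.2,12.4,5,0,0,0],[14.2,12.4,6.0,0,0,0],[14.2,12.4,6.4,0,0,0],[14.2,12.4,6.4,0,0,0],[14.2,12.4,6.4,0,0,0]]])

```text
time: 12.2
tool_pos: [583.4, 103.6, 41.0]
tcp_rot: [0.457, 0.889, 0.0, 0.001]
force: [0.4, 0.0, 0.4]
grip_width: 0.0
```

Run:
```python
from h import *
rel([(582.3,103.8,28),(621.2,94.4,28),(651.4,68.3,28),(666.4,31.2,28),(662.8,-8.6,28)])
im=vision.get_image("side")
x0,y0=240,185
cv2.imwrite("pics/s7.png",cv2.resize(im[y0:y0+75,x0:x0+100,::-1],None,fx=8,fy=8,interpolation=cv2.INTER_CUBIC))
p=monitor.get_obs()["tool_pos"]
for z in (46,62): print(z,(proj("side",(p[0],p[1],z))-[x0,y0])*8)
print("corners",[((proj("side",np.array([p[0],p[1],p[2]+22])+a*np.array([-.582,.813,0])*11+b*np.array([.813,.582,0])*7)-[x0,y0])*8).round().tolist() for a in(-1,1) for b in(-1,1)])
```

```text
t 12.2 pos [583.41 103.64  41.03] rot [[-0.582, 0.813, 0.001], [0.813, 0.582, -0.0], [-0.001, 0.001, -1.0]] F [0.35 0.04 0.4 ] w 0.03634372014483068
(582.3, 103.8, 28) -> cm [ 0.08 -0.08  1.3 ]
(621.2, 94.4, 28) -> cm [-2.95  2.53  1.31]
(651.4, 68.3, 28) -> cm [-6.83  3.47  1.31]
(666.4, 31.2, 28) -> cm [-10.72   2.53   1.31]
(662.8, -8.6, 28) -> cm [-13.75  -0.07   1.31]
46 [404.65 347.73]
62 [402.06 307.94]
corners [[426.0, 332.0], [447.0, 300.0], [356.0, 310.0], [378.0, 279.0]]
```

View pics/s7.png

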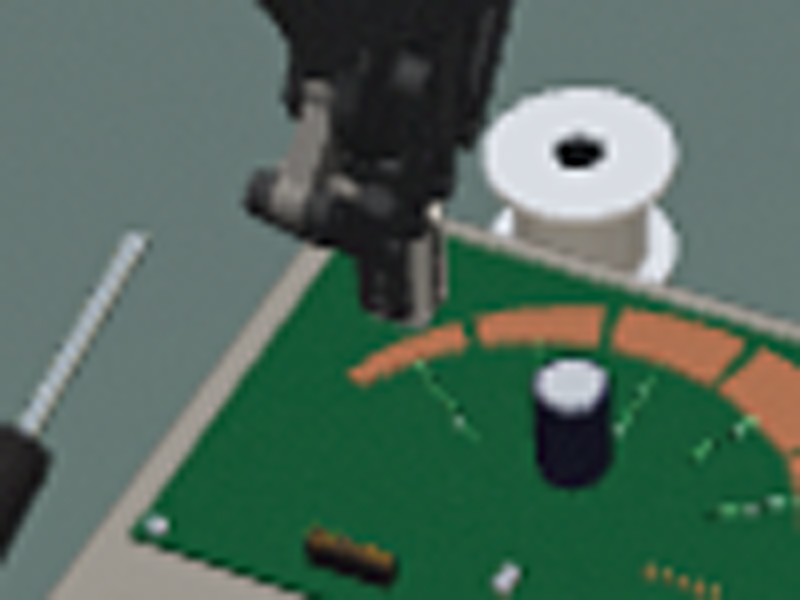

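Request:
servo_tool(series=[[[0.1,-0.1,0.6,0,0,0],[0.1,-0.1,1.1,0,0,0],[0.1,-0.1,1.3,0,0,0],[0.1,-0.1,1.3,0,0,0],[0.1,-0.1,1.3,0,0,0]]])

```text
time: 12.75
tool_pos: [581.6, 104.1, 27.3]
tcp_rot: [0.457, 0.889, -0.0, 0.0]
force: [0.4, -0.3, -1.4]
grip_width: 0.0
```

Run:
```python
from h import *
rel([(582.3,103.8,28),(621.2,94.4,28),(651.4,68.3,28),(666.4,31.2,28),(662.8,-8.6,28)])
```

```text
t 12.75 pos [581.64 104.15  27.35] rot [[-0.582, 0.813, 0.0], [0.813, 0.582, -0.0], [-0.0, 0.0, -1.0]] F [ 0.41 -0.28 -1.41] w 0.01476681421499824
(582.3, 103.8, 28) -> cm [-0.07  0.03 -0.07]
(621.2, 94.4, 28) -> cm [-3.1   2.65 -0.07]
(651.4, 68.3, 28) -> cm [-6.98  3.59 -0.06]
(666.4, 31.2, 28) -> cm [-10.87   2.65  -0.06]
(662.8, -8.6, 28) -> cm [-13.89   0.04  -0.06]
```

Request:
servo_tool(series=[[[-0.8,0.7,0,0,0,0],[-1.5,1.3,0,0,0,0],[-2.3,2.0,0,0,0,0],[-3.1,2.6,0,0,0,0],[-3.1,2.6,0,0,0,0],[-3.1,2.6,0,0,0,0],[-4.1,2.9,0,0,0,0],[-5.1,3.1,0,0,0,0],[-6.0,3.4,0,0,0,0],[-7.0,3.6,0,0,0,0],[-7.0,3.6,0,0,0,0],[-7.0,3.6,0,0,0,0]]])

```text
time: 13.95
tool_pos: [651.5, 68.0, 27.1]
tcp_rot: [0.457, 0.889, -0.0, -0.0]
force: [-0.2, 0.2, 0.3]
grip_width: -0.3
```

Request:
servo_tool(series=[[[-1.0,-0.2,0,0,0,0],[-2.0,-0.5,0,0,0,0],[-2.9,-0.7,0,0,0,0],[-3.9,-0.9,0,0,0,0],[-3.9,-0.9,0,0,0,0],[-3.9,-0.9,0,0,0,0],[-4.7,-1.6,0,0,0,0],[-5.4,-2.2,0,0,0,0],[-6.2,-2.9,0,0,0,0],[-6.9,-3.5,0,0,0,0],[-6.9,-3.5,0,0,0,0],[-6.9,-3.5,0,0,0,0]]])

```text
time: 15.15
tool_pos: [663.3, -8.6, 27.4]
tcp_rot: [0.457, 0.889, 0.0, -0.0]
force: [0.9, 1.1, 0.9]
grip_width: 0.1
```

Request:
servo_tool(series=[[[0,0,0.1,0,0,0],[0,0,0.2,0,0,0],[0,0,0.3,0,0,0],[0,0,0.3,0,0,0]]])

```text
time: 15.55
tool_pos: [663.3, -8.0, 24.3]
tcp_rot: [0.457, 0.89, 0.0, -0.0]
force: [-0.4, 0.8, 0.9]
grip_width: -0.0
```

Request:
servo_tool(series=[[[0,0,0.1,0,0,0],[0,0,0.1,0,0,0]]])

```text
time: 15.75
tool_pos: [663.4, -8.0, 24.3]
tcp_rot: [0.457, 0.889, 0.0, 0.0]
force: [-2.7, 0.7, 6.8]
grip_width: 0.1
```

Request:
servo_tool(series=[[[0,0,-0.5,0,0,0],[0,0,-3,0,0,0],[0,0,-7,0,0,0],[0,0,-11,0,0,0],[0,0,-14,0,0,0],[-4,-3,-14,0,0,0],[-8,-6,-14,0,0,0],[-12,-9,-14,0,0,0],[-16,-12,-14,0,0,0],[-18,-15,-14,0,0,0],[-18,-15,-14,0,0,0],[-18,-15,-14,0,0,0]]])

```text
time: 16.95
tool_pos: [645.9, -242.4, 163.3]
tcp_rot: [0.458, 0.889, 0.0, -0.0]
force: [1.5, 0.6, -0.6]
grip_width: 0.0
```

Run:
```python
from h import *
rel([])
im=vision.get_image("side")[:,:,::-1]; cv2.imwrite("pics/end.png",im)
a=cv2.imread("pics/side0.png")
for nm,(x,y,w,h) in dict(board_left=(240,208,70,60),pads=(285,215,80,45),rocker=(305,270,32,28),spool=(298,195,30,28),jar=(355,208,26,26),driver=(218,210,42,65),cutters=(355,262,45,55)).items():
    t=a[y:y+h,x:x+w]; r=cv2.matchTemplate(im[y-12:y+h+12,x-12:x+w+12],t,cv2.TM_CCOEFF_NORMED); _,s,_,l=cv2.minMaxLoc(r); print(nm,round(s,3),l[0]-12,l[1]-12)
```

```text
t 16.95 pos [ 645.87 -242.45  163.25] rot [[-0.581, 0.814, -0.0], [0.814, 0.581, 0.0], [0.0, 0.0, -1.0]] F [ 1.52  0.58 -0.6 ] w 0.03696539397199636
board_left 0.999 0 0
pads 0.999 0 0
rocker 0.993 0 0
spool 1.0 0 0
jar 0.967 0 0
driver 0.999 0 0
cutters 0.988 0 0
```

Request:
servo_tool(series=[[[0,0,0,0,0,0],[0,0,0,0,0,0],[0,0,0,0,0,0]]])

```text
time: 17.3
tool_pos: [646.4, -241.0, 163.5]
tcp_rot: [0.457, 0.89, -0.0, 0.0]
force: [-0.8, -0.1, 0.3]
grip_width: 0.0
```

```bash
python3 -c "
from h import *
print(order.finish_job())"
```

```text
the job is handed in; nothing more can be done
None
```

I pressed the rocker over with the closed fingertips, swept pads 1 to 5 in order about 3 mm above the board, then backed well clear. I handed the job in at 17.3 s of the 42 s; it gives no verdict.

**Rocker:** it gave way at about 4 N over roughly 6 mm, then met a firm stop (18.5 N peak). The next picture showed it tipped over to on. I judged this from force and picture only, because the joint value can't be read.

**Height disagreement:** the reported TCP height was about 33 mm too low for where the fingertips really were. The pictures and the stop on the rocker both showed this, so I set the pad height from that contact. A light touch at pad 5 (about 7 N) confirmed it to within 0.5 mm.

**Final checks:** the side picture matched the first one with zero pixel shift for the board, pads, spool, jar, screwdriver and cutters. I did not check the capacitor separately (it stands inside the matched area), and I did not recheck the multimeter or glue gun, which were well away from the path. The rocker patch also matched the first picture closely (0.993), so that match can't tell on from off. At hand-in the force reading was under 1 N, with the robot touching nothing.

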